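# Lock the disc sander's fence with its index pin

## Task

Set the disc sander up for square work: swing the fence arm on its table right round until it rests against its end stop, then take the index pin (the one with the tall plain round head) from the wooden pin rack and put it down through the hole in the arm into the bore of the table, fully home with its head down on the arm. Let go, with the arm still at its stop, and leave the other two pins, the wood offcut on the table and the glue bottle where they are.

Things in the scene. Friction and masses are not known exactly. Their poses are not given: they have to be found in the camera images.
- sander: Fixed disc sander; origin on the bench under the centre of its ribbed table, z up. Table 220 x 220 mm, top face 70 mm above the bench. At its -y edge stands the sanding disc with black guard (150 mm diameter, y -123 to -165, x -75 to 75, top 155 mm above the bench), behind it the motor (to y -215, top 115). End stop: dark block 20 x 30 mm at x 87, y 92 mm, 28 mm above the table.
- bore (a point): Centre of the mouth of the pin bore in the table's top face (9 mm diameter, 30 mm deep, open below), at sander x 50, y 25 mm. With the arm at its end stop the arm's hole lies exactly over it and hides it.
- pivot (a point): Point of the fence arm's vertical hinge axis at the table's top face, at sander x 50, y -60 mm. Pivot bolt head 22 mm diameter, top 21.5 mm above the table.
- fence (a joint): Angle of the fence arm, rad. 0: the arm points from the pivot along the sander's -x; it grows clockwise seen from above; 1.571 is the end stop, where the arm points along the sander's +y. Stiff hinge (about 0.3 N m): the arm stays where it is left.
- fence_grip (a point): Centre of the top of the black upright grip post on the arm's end (18 mm diameter, 36 mm tall above the arm), 140 mm from the pivot axis, 49.5 mm above the table. The arm is a steel bar 36 mm wide, 12 mm thick, from 20 mm behind the pivot to 155 mm in front; its top face is 13.5 mm above the table.
- fence_hole (a point): Centre of the mouth of the hole (11 mm diameter) through the arm, at the arm's top face, on its centre line 85 mm from the pivot axis. Beside it a fence strip stands 14 mm above the arm's top along the leading edge of the swing, 18 to 24 mm from the centre line, from 20 to 116 mm from the pivot.
- rack: Fixed wooden pin rack, block 50 x 150 mm and 50 mm tall, origin under its centre, long side along its y. Three 11 mm holes through it at y = -42, 0 and 42 mm; a pin hangs upright in each with its head resting on the top. Place and yaw vary.
- index_pin: The steel index pin, 72 mm long; origin at the centre of its foot, z along it to the head. Shank 8 mm diameter with a chamfered foot, 40 mm long; then a plain round head 16 mm diameter, 32 mm tall. In any of the three rack holes.
- square_pin: Another steel pin in the rack, to be left alone: same shank (origin at its foot), square head 20 x 20 mm, 14 mm tall.
- flat_pin: Another steel pin in the rack, to be left alone: same shank (origin at its foot), flat round head 26 mm diameter, 8 mm tall.
- offcut: Loose upright wood offcut 32 x 32 x 45 mm tall, standing on the -x +y corner of the sander's table just outside the arm's sweep; to be left alone. Origin at the centre of its underside.
- glue: Loose white glue bottle, 56 mm diameter, 130 mm tall, standing upright on the bench beyond the work; to be left alone. Origin at the centre of its underside.

How it is judged:
By the outcome, as a careful person would: the job done as asked, in the order asked, and still so for the second after the job is handed in, with the robot touching nothing.
It also fails if it takes over 61 s, if anything falls off the work surface, if the arm or the gripper's body presses on something with over 40 N, if the wrist force passes 120 N, or if a joint passes its speed limit or range.

## Robot

A 6-joint arm with a two-finger parallel gripper is mounted at the origin on the work surface. World frame = base frame: x ahead of the robot, y to its left, z up, the work surface at z = 0. Lengths are in m, angles in rad, forces in N, time in s.
With the tool pointing down it reaches from about 0.275 to 0.825 m from the base axis. Payload 4.9 kg.
Tool frame: the origin (TCP) lies midway between the tips of the shut fingers; the grasp point (between the pads) lies grip_depth behind it (grip_depth is the distance from the TCP to the grasp point, in m); z points along the fingers, y is the line along which they close (so a half turn about z gives the same grasp; the last joint's range is limited). The gripper opens to 85 mm and grips with 20 to 120 N. Pads are 22 mm wide; open, the fingers measure 114 mm over their backs; the gripper's body (76 mm by 85 mm) begins 54 mm behind the grasp point. The pads swing forward as they close: fully open they stand 13 mm farther back than shut.
Start: joints at [-1.308, 0.326, -0.193, 1.052, 0, 1.437], TCP at [0.213, -0.507, 0.231] pointing down, gripper open.
Joint ranges: [-2.65, 2.65], [-0.97, 1.79], [-1.3, 1.35], [-1.93, 2.1], [-1.47, 1.37], [-3.14, 3.14]. Speed limits (rad/s): [2.57, 2.57, 3.14, 3.14, 3.14, 3.14].

## Interface

Orientations are given as a unit quaternion [x, y, z, w].
In Python, from plant import * gives the robot as it stands.
- The arm moves only by the tool drive_tool, never from a script. Its argument "rows" is a list of rows, each a list of 5 numbers: the opening, from -1 (shut) to 1 (fully open), so that 0 is half open, then the shift along the tool's x, y, z in m, then the turn about the tool's z in degrees. In form: [[jaw, tx, ty, tz, twist], ...]. A call has 1 to 20 rows; each row is the pose to reach, as a shift and turn from the pose commanded when the call began, along the tool's axes at that moment; what a row does not reach only later rows make up. A row lasts 1/8 s, in which the tool goes at most 62.5 mm and 10.7 degrees, less where a joint would pass 70% of its speed; a pose out of reach is approached as far as the arm can. A call with a gripper value outside its range is refused whole. The fingers move at their own pace and stop on an object; "force" is the grip in N (left out, the last holds). Time passes only in rows, so rows that repeat a pose let the fingers close. It gives the time, the measured TCP pose, the force, the opening and the grip force at its end, in the units of the state.
- read_state(): the state, without advancing time (a new reading comes with each control period).
- capture(name): name is "scene" or "top" or "wrist"; returns a dict with "pixels" (400x640x3 uint8, red, green, blue), "range_z" (400x640 float32, m along the optical axis (not along the pixel's ray), 0 where there is no reading), "K" (3x3 intrinsics, pixels), "rvec" (rotation vector, rad) and "tvec" (3), from world to camera coordinates, as OpenCV has them. Camera axes: x right, y down, z forward; pixel columns grow to the right and rows downward; lengths in m; the calibration is good to about 2 mm. A picture is of the moment at which its call begins.
- job_done(): hands the job in; it is judged then, once.
The state is a dict: "t": time; "joint_pos": joint angles; "joint_velocities": joint speeds; "joint_efforts": joint torques, N m; "tcp_pos": TCP position; "eef_rot": TCP orientation; "contact_force": force on the tool from outside, world axes, zero at the start; "torque": the same for the moment, N m; "opening": finger opening in m; "grip_force": force on a finger pad.
Only numpy, scipy, OpenCV 4.12 (cv2) and the standard library are available. Lean on these libraries where they do the work, as an engineer would, in place of code of your own. Each camera call takes 0.05 s, during which the arm holds its last target. There are 200 camera calls.

## Working session

There is one attempt and no reset: what is moved stays moved. The work goes in short steps, Python scripts to look and compute and a tool call to move; the robot and the scene stay as the last step left them, time stands still between calls to the robot, and variables do not carry over. Pictures are saved under pics/ and viewed, at most 10 in all, crops included, and the job is handed in when it is done.

Besides the shell and the picture viewer there is one more tool, called in YAML: its name, and indented under it one key for each argument. drive_tool: Moves the arm, as the interface text tells. Its arguments: {"type":"object","properties":{"rows":{"type":"array","items":{"type":"array","items":{"type":"number"}}},"force":{"type":"number"}},"required":["rows"]}

```bash
mkdir -p pics; ls; python3 - <<'E'
from plant import *
import cv2, numpy as np
s=read_state(); print(s)
for n in ("scene","top"):
    c=capture(n); cv2.imwrite(f"pics/{n}0.png",c["pixels"][:,:,::-1]); np.savez(f"{n}0.npz",**c)
    R=cv2.Rodrigues(np.array(c["rvec"]))[0]; print(n,-R.T@np.ravel(c["tvec"]),R[2])
E
```

```text
pics
{'t': 0.0, 'joint_pos': array([-1.30821272e+00,  3.26889982e-01, -1.93570324e-01,  1.05201273e+00,
        8.12750298e-06,  1.43660228e+00]), 'joint_velocities': array([ 6.03023785e-04, -1.33588902e-03,  6.98868314e-04, -1.07532687e-04,
       -8.34351899e-05, -1.53833482e-03]), 'joint_efforts': array([ 4.72865886e-04, -4.43396938e+01,  2.62440419e+01,  1.54041429e-02,
       -3.23242339e-04, -3.54971050e-06]), 'tcp_pos': array([ 0.21241181, -0.50670389,  0.23053634]), 'eef_rot': array([ 9.80385053e-01,  1.97089943e-01, -4.97255136e-05, -8.36886265e-04]), 'contact_force': array([0.11724204, 0.38030404, 0.57187915]), 'torque': array([ 0.02891374,  0.03195186, -0.02949647]), 'grip_force': 0.0, 'opening': 0.08531544027921485}
scene [ 1.03136877 -0.56913223  0.76191086] [-0.43908046  0.58157065 -0.68482401]
top [ 0.50855819 -0.01393452  1.04457528] [ 0.1317178  0.0135314 -0.9911949]
```

View pics/scene0.png

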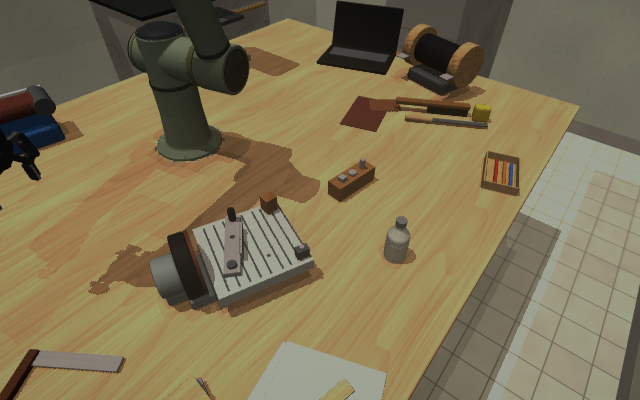

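View pics/top0.png

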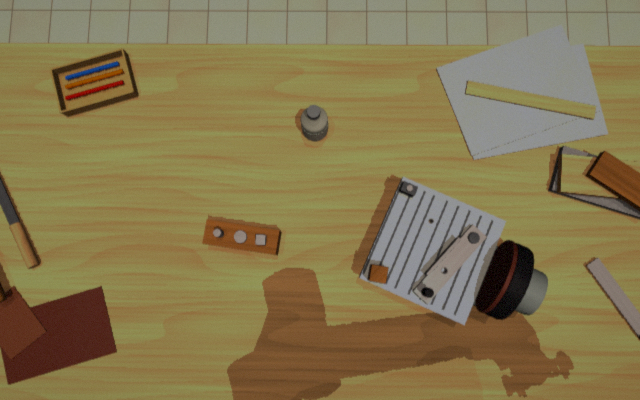

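The top view shows the rack at about (242,236), with the tall pin at its left end (217,232). The sander table is at (433,248), the arm's grip at (427,292), pivot (473,238), and bore near (431,221). I'll enlarge both areas.

```bash
python3 - <<'E'
import cv2, numpy as np
t=cv2.imread("pics/top0.png")
a=cv2.resize(t[170:325,355:555],None,fx=4,fy=3.8,interpolation=cv2.INTER_CUBIC)
a=cv2.resize(t[170:320,355:555],(800,600),interpolation=cv2.INTER_CUBIC)
cv2.imwrite("pics/c1.png",a)
b=cv2.resize(t[205:265,195:295],(800,480),interpolation=cv2.INTER_CUBIC)
cv2.imwrite("pics/c2.png",b)
E
```

```text
(no output)
```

View pics/c1.png

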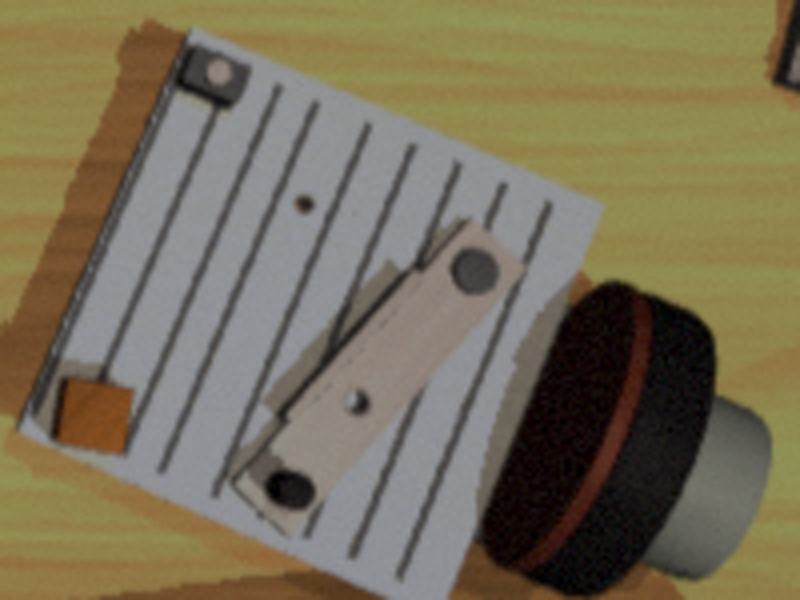

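View pics/c2.png

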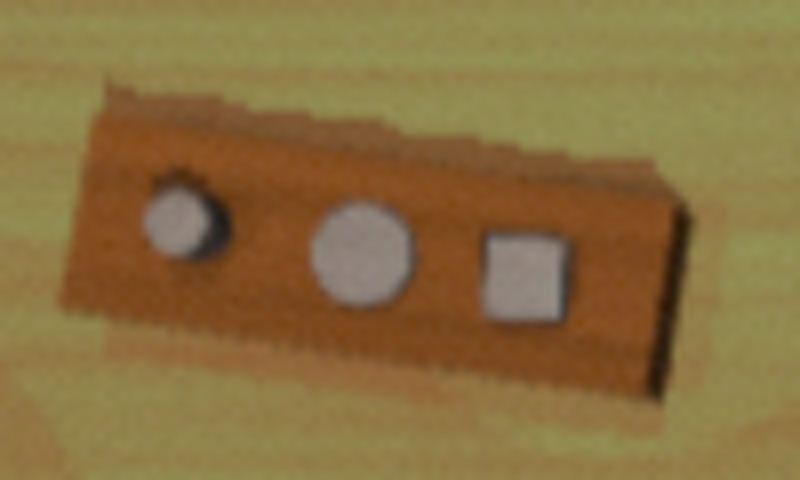

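The crops show (c1) the bore (305,204), bolt (475,270), hole (357,402), grip top (290,490), and table corners (190,28), (603,206) and (20,430). In c2 the tall plain pin's top is at (180,220), flat pin (362,253), square pin (525,278).

```bash
cat > h.py <<'E'
import numpy as np, cv2
def px2w(c,u,v,z):
    R=cv2.Rodrigues(np.array(c["rvec"],float))[0]; t=np.ravel(c["tvec"])
    d=R.T@np.linalg.inv(c["K"])@np.array([u,v,1.]); o=-R.T@t
    return o+d*(z-o[2])/d[2]
def w2px(c,P):
    return cv2.projectPoints(np.atleast_2d(np.array(P,float)),np.array(c["rvec"],float),np.array(c["tvec"],float),np.array(c["K"],float),None)[0][:,0]
def fit(L,W): # planar rigid
    L=np.array(L)[:,:2];W=np.array(W)[:,:2];a=L-L.mean(0);b=W-W.mean(0)
    th=np.arctan2((a[:,0]*b[:,1]-a[:,1]*b[:,0]).sum(),(a*b).sum()); R=np.array([[np.cos(th),-np.sin(th)],[np.sin(th),np.cos(th)]])
    t=W.mean(0)-R@L.mean(0); return th,t,R,(L@R.T+t-W)
E
python3 - <<'E'
from h import *
np.set_printoptions(precision=4,suppress=True)
c=dict(np.load("top0.npz"))
f=lambda u,v,z:px2w(c,355+(u+.5)/4-.5,170+(v+.5)/4-.5,z)
L=[(.05,.025),(.05,-.06),(.11,.11),(.11,-.11),(-.11,.11)]
W=[f(305,204,.07),f(475,270,.0915),f(190,28,.07),f(603,206,.07),f(20,430,.07)]
th,t,R,e=fit(L,W); print("sander",th,t,"\n",e*1e3)
piv=R@[.05,-.06]+t; bore=R@[.05,.025]+t; stopgrip=R@[.05,.08]+t
g=f(290,490,.1195);h=f(357,402,.0835)
print("piv",piv,"bore",bore,"gripstop",stopgrip,"grip",g,"hole",h)
for p in(g,h):
    d=R.T@(p[:2]-piv); print(np.linalg.norm(d),np.arctan2(d[1],-d[0]))
print("offcut",R.T@(f(93,413,.115)[:2]-t))
k=lambda u,v,z:px2w(c,195+(u+.5)/8-.5,205+(v+.5)/8-.5,z)
P=[k(180,220,.082),k(362,253,.058),k(525,278,.064)];print("pins",P)
th2,t2,R2,e2=fit([(0,.042),(0,0),(0,-.042)],P);print(th2,t2,e2*1e3)
# depth check
for u,v in((217,232),(427,292),(240,236)): print(c["range_z"][v,u], )
def world(u,v):
    R=cv2.Rodrigues(c["rvec"])[0];z=c["range_z"][v,u]
    return R.T@(np.linalg.inv(c["K"])@[u,v,1.]*z-np.ravel(c["tvec"]))
for u,v in((217,232),(427,292),(240,236),(473,237),(440,200)): print(world(u,v))
g=read=None
E
```

```text
sander -0.4082440236682395 [ 0.5414 -0.2218] 
 [[-0.0368  0.6955]
 [-0.7343 -0.8559]
 [ 0.8459 -0.9136]
 [ 1.0308 -0.2783]
 [-1.1056  1.3523]]
piv [ 0.5635 -0.2968] bore [ 0.5972 -0.2187] gripstop [ 0.6191 -0.1683] grip [ 0.4604 -0.1996  0.1195] hole [ 0.5006 -0.2398  0.0835]
0.14161124178586945 0.3477053712180535
0.08484266852318552 0.32842789915680515
offcut [-0.0876  0.0844]
pins [array([0.5697, 0.2013, 0.082 ]), array([0.5634, 0.1606, 0.058 ]), array([0.5573, 0.1188, 0.064 ])]
-0.14946746403480118 [0.5635 0.1602] [[ 0.0115  0.4476]
 [ 0.051  -0.4037]
 [-0.0625 -0.0439]]
0.96510106
0.9037738
0.9851715
[0.5698 0.2015 0.082 ]
[ 0.4609 -0.1985  0.1239]
[0.5637 0.1599 0.0603]
[ 0.5645 -0.2952  0.0913]
[ 0.6384 -0.238   0.0716]
```

Everything fits within about 1.5 mm: the fence is at 0.34 rad and the index pin is at (0.570, 0.201). First I'll go above the grip post, turned so the jaws will also suit the rack.

drive_tool:
  rows:
    - [0,0.348,-0.187,0,-58.7]
    - [0,0.348,-0.187,0,-58.7]
    - [0,0.348,-0.187,0,-58.7]
    - [0,0.348,-0.187,0,-58.7]
    - [0,0.348,-0.187,0,-58.7]
    - [0,0.348,-0.187,0,-58.7]
    - [0,0.348,-0.187,0,-58.7]
    - [0,0.348,-0.187,0,-58.7]
    - [0,0.348,-0.187,0,-58.7]
    - [0,0.348,-0.187,0,-58.7]
    - [0,0.348,-0.187,0,-58.7]
  force: 40

```text
t: 1.48
tcp_pos: [0.4608, -0.2011, 0.2313]
eef_rot: [0.759, 0.652, -0.0, -0.0]
contact_force: [-0.3, 0.5, 1.2]
opening: 0.0427
grip_force: 0.0
```

```bash
cat >> h.py <<'E'
from scipy.spatial.transform import Rotation as Ro
def to_tool(s,P): return Ro.from_quat(s["eef_rot"]).as_matrix().T@(np.array(P)-s["tcp_pos"])
def circ(z,r=.008,n=24):
    a=np.linspace(0,2*np.pi,n); return np.c_[r*np.cos(a),r*np.sin(a),0*a+z]
E
python3 - <<'E'
from plant import *
import plant
from h import *
np.set_printoptions(precision=4,suppress=True)
s=read_state();print(s["t"],s["tcp_pos"],s["joint_pos"],s["opening"],getattr(plant,"grip_depth",None))
M=Ro.from_quat(s["eef_rot"]).as_matrix();print(M)
print("to grip",to_tool(s,[.4604,-.1996,.103]))
c=capture("wrist");cv2.imwrite("pics/w1.png",c["pixels"][:,:,::-1])
print(w2px(c,[.4604,-.1996,.1195]),w2px(c,[.5006,-.2398,.0835]),w2px(c,[.5635,-.2968,.0915]))
E
```

```text
1.475 [ 0.4608 -0.2011  0.2313] [-0.5584  0.2391 -0.3127  1.019  -0.0001  1.1636] 0.04265576183752208 0.0187
[[ 0.1506  0.9886 -0.0001]
 [ 0.9886 -0.1506 -0.    ]
 [-0.     -0.0001 -1.    ]]
to grip [ 0.0014 -0.0006  0.1283]
[[317.9257 193.8083]] [[360.9496 215.0998]] [[425.4756 258.3368]]
```

View pics/w1.png

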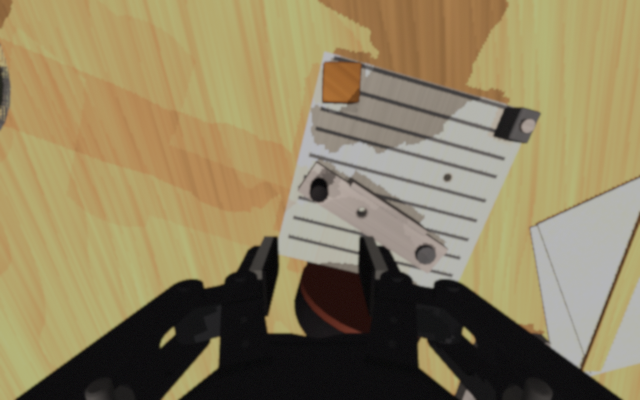

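The wrist view confirms the post at about (318,188), within a few px of the prediction. I'll turn the jaws so they lie along the arm at the stop, then go down and grip the post.

drive_tool:
  rows:
    - [0,0.001,0,0.02,-75]
    - [0,0.001,0,0.05,-75]
    - [0,0.001,0,0.07,-75]
    - [0,0.001,0,0.07,-75]
    - [0,0.001,0,0.07,-75]
    - [0,0.001,0,0.07,-75]
    - [0,0.001,0,0.07,-75]
    - [0,0.001,0,0.07,-75]
    - [0,0.001,0,0.1,-75]
    - [0,0.001,0,0.12,-75]
    - [0,0.001,0,0.137,-75]
    - [0,0.001,0,0.137,-75]
    - [-1,0.001,0,0.137,-75]
    - [-1,0.001,0,0.137,-75]
    - [-1,0.001,0,0.137,-75]
    - [-1,0.001,0,0.137,-75]
    - [-1,0.001,0,0.137,-75]
    - [-1,0.001,0,0.137,-75]
  force: 40

```text
t: 3.78
tcp_pos: [0.4621, -0.2001, 0.0952]
eef_rot: [0.204, 0.979, -0.001, 0.001]
contact_force: [-1.1, -0.9, 6.2]
opening: 0.0168
grip_force: 39.4
```

```bash
python3 - <<'E'
from plant import *
from h import *
np.set_printoptions(precision=4,suppress=True)
s=read_state();p=s["tcp_pos"];print(s["t"],p,s["opening"],s["grip_force"],s["contact_force"],s["joint_pos"])
piv=np.array([.5635,-.2968]);d=p[:2]-piv;a0=np.arctan2(d[1],d[0]);r=np.linalg.norm(d);print(r,a0)
end=np.pi/2-.4082
for a in np.linspace(a0,end,11)[1:]:
    print(np.round(to_tool(s,[piv[0]+.14*np.cos(a)+d[0]*(1-.14/r)*0,piv[1]+.14*np.sin(a),p[2]]),4))
E
```

```text
3.775 [ 0.4621 -0.2001  0.0952] 0.016751200455573524 39.4202184677124 [-1.0839 -0.8871  6.2305] [-0.5549  0.3799 -0.5031  0.6857 -0.0007 -0.1433]
0.14016685347861932 2.3800472458099637
[-0.007   0.0156 -0.    ]
[-0.0156  0.0302  0.    ]
[-0.026   0.0438  0.    ]
[-0.0379  0.0559  0.    ]
[-0.0512  0.0665  0.    ]
[-0.0657  0.0755  0.0001]
[-0.0812  0.0825  0.0001]
[-0.0975  0.0877  0.0001]
[-0.1142  0.0909  0.0001]
[-0.1312  0.092   0.0002]
```

drive_tool:
  rows:
    - [-1,-0.003,0.008,0,0]
    - [-1,-0.007,0.0156,0,0]
    - [-1,-0.011,0.023,0,0]
    - [-1,-0.0156,0.0302,0,0]
    - [-1,-0.0205,0.037,0,0]
    - [-1,-0.026,0.0438,0,0]
    - [-1,-0.032,0.05,0,0]
    - [-1,-0.038,0.056,0,0]
    - [-1,-0.0445,0.0615,0,0]
    - [-1,-0.051,0.0665,0,0]
    - [-1,-0.058,0.071,0,0]
    - [-1,-0.0657,0.0755,0,0]
    - [-1,-0.073,0.079,0,0]
    - [-1,-0.081,0.0825,0,0]
    - [-1,-0.089,0.0855,0,0]
    - [-1,-0.0975,0.0877,0,0]
    - [-1,-0.106,0.0895,0,0]
    - [-1,-0.114,0.091,0,0]
    - [-1,-0.122,0.0917,0,0]
    - [-1,-0.122,0.0917,0,0]

```text
t: 6.28
tcp_pos: [0.6107, -0.1636, 0.095]
eef_rot: [0.204, 0.979, 0.001, 0.001]
contact_force: [0.7, 0.8, 4.5]
opening: 0.0164
grip_force: 39.8
```

```bash
python3 - <<'E'
from plant import *
from h import *
np.set_printoptions(precision=4,suppress=True)
s=read_state();p=s["tcp_pos"];print(s["t"],p,s["opening"],s["grip_force"],s["contact_force"])
print(to_tool(s,[.6191,-.1683,p[2]]))
E
```

```text
6.275 [ 0.6107 -0.1636  0.095 ] 0.016412147065084565 39.829301834106445 [0.6514 0.845  4.5222]
[-0.0096 -0.0009  0.    ]
```

drive_tool:
  rows:
    - [-1,-0.003,-0.0002,0,0]
    - [-1,-0.006,-0.0005,0,0]
    - [-1,-0.009,-0.001,0,0]
    - [-1,-0.01,-0.001,0,0]
    - [-1,-0.01,-0.001,0,0]

```text
t: 6.9
tcp_pos: [0.6187, -0.1664, 0.0949]
eef_rot: [0.204, 0.979, 0.002, -0.0]
contact_force: [-1.5, 5.1, 7.7]
opening: 0.0165
grip_force: 40.2
```

```bash
python3 - <<'E'
from plant import *
from h import *
np.set_printoptions(precision=4,suppress=True)
s=read_state();p=s["tcp_pos"];print(s["t"],p,s["opening"],s["grip_force"],s["contact_force"])
print(to_tool(s,[.6191,-.1683,p[2]]))
E
```

```text
6.9 [ 0.6187 -0.1664  0.0949] 0.01649407176315752 40.16851365566254 [-1.4981  5.1467  7.6949]
[-0.0011 -0.0015 -0.    ]
```

drive_tool:
  rows:
    - [-1,-0.001,0,0,0]
    - [-1,-0.002,0,0,0]
    - [-1,-0.002,0,0,0]

```text
t: 7.28
tcp_pos: [0.6209, -0.1673, 0.0949]
eef_rot: [0.204, 0.979, 0.002, 0.0]
contact_force: [0.8, 6.4, 6.5]
opening: 0.0161
grip_force: 40.0
```

drive_tool:
  rows:
    - [-1,-0.001,0,0,0]
    - [-1,-0.002,0,0,0]
    - [-1,-0.002,0,0,0]

```text
t: 7.65
tcp_pos: [0.6226, -0.168, 0.0949]
eef_rot: [0.204, 0.979, 0.002, 0.0]
contact_force: [-1.2, 5.9, 7.0]
opening: 0.0164
grip_force: 40.2
```

drive_tool:
  rows:
    - [-1,-0.001,0,0,0]
    - [-1,-0.002,0,0,0]
    - [-1,-0.002,0,0,0]

```text
t: 8.02
tcp_pos: [0.6241, -0.1686, 0.0949]
eef_rot: [0.204, 0.979, 0.003, -0.0]
contact_force: [-2.1, 7.0, 7.7]
opening: 0.0164
grip_force: 40.2
```

drive_tool:
  rows:
    - [-1,-0.001,0,0,0]
    - [-1,-0.002,0,0,0]
    - [-1,-0.002,0,0,0]

```text
t: 8.4
tcp_pos: [0.6255, -0.1692, 0.0949]
eef_rot: [0.204, 0.979, 0.003, -0.001]
contact_force: [-3.6, 6.8, 7.9]
opening: 0.0166
grip_force: 40.3
```

```bash
python3 - <<'E'
from plant import *
from h import *
c=capture("wrist");cv2.imwrite("pics/w2.png",c["pixels"][:,:,::-1])
c=capture("top");np.savez("top1.npz",**c);cv2.imwrite("pics/top1.png",cv2.resize(c["pixels"][170:320,355:555,::-1],(800,600),interpolation=2))
print(read_state()["contact_force"],read_state()["torque"])
E
```

```text
[-2.79059629  7.35177536  8.6229581 ] [ 1.47336925  0.52694056 -0.04914514]
```

View pics/top1.png

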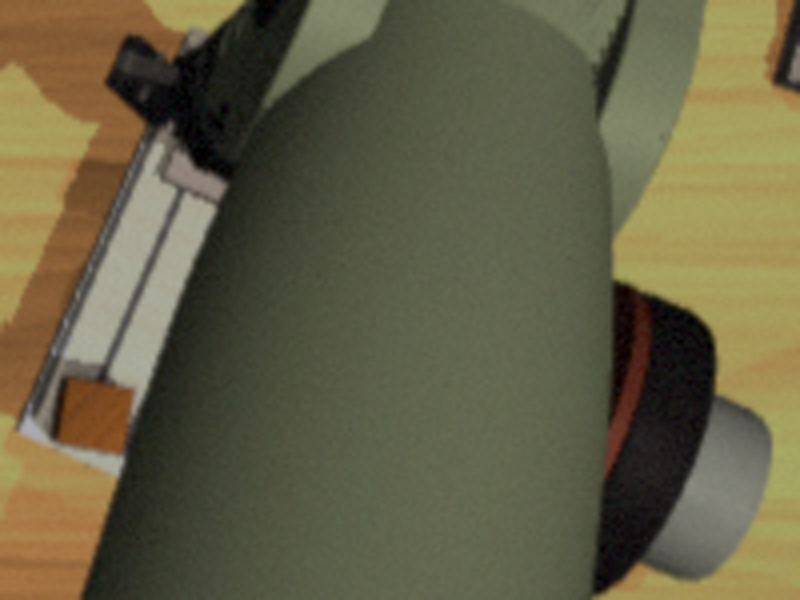

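View pics/w2.png

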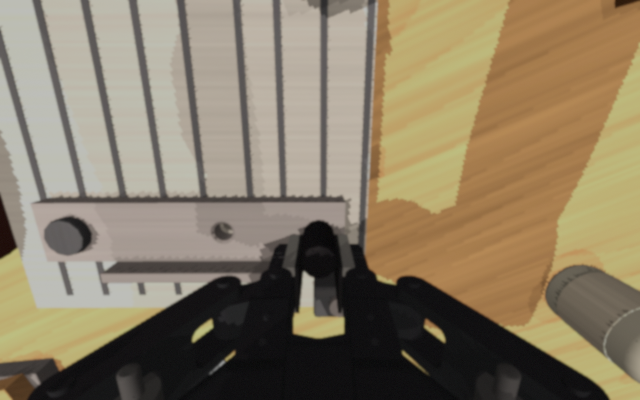

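The wrist view shows the arm roughly square to the grooves, the bolt at (67,235), hole at (223,231), and the post at about (319,235) slightly above the pads. I'll measure the angle.

```bash
python3 - <<'E'
from plant import *
from h import *
np.set_printoptions(precision=4,suppress=True)
s=read_state();c=capture("wrist");np.savez("w2.npz",**c)
b=px2w(c,67,235,.0915);h=px2w(c,223,231,.0835)
print("bolt",b,"hole",h,np.linalg.norm((h-b)[:2]),"yaw",np.degrees(np.arctan2(*(h-b)[:2][::-1])))
# arm far edge in top face from image, groove direction
e1,e2=px2w(c,50,201,.0835),px2w(c,335,201,.0835);d=e2-e1;print("edge yaw",np.degrees(np.arctan2(d[1],d[0])))
for q in ([324,0,324,195],[183,0,203,195],[88,0,122,195]):
    d=px2w(c,q[0],q[1],.07)-px2w(c,q[2],q[3],.07);print("groove+90",np.degrees(np.arctan2(d[1],d[0]))-90)
print("tcp px",w2px(c,s["tcp_pos"]),"post?",w2px(c,[.6191,-.1683,.1195]))
E
```

```text
bolt [ 0.5637 -0.2901  0.0915] hole [ 0.5976 -0.2153  0.0835] 0.08208746057884123 yaw 65.65679420352215
edge yaw 66.4225828813403
groove+90 66.83990040512654
groove+90 65.76782842501643
groove+90 65.22526770786101
tcp px [[316.1295 251.3312]] post? [[312.3452 263.8763]]
```

drive_tool:
  rows:
    - [-1,-0.001,0,0,0]
    - [-1,-0.002,0,0,0]
    - [-1,-0.003,0,0,0]
    - [-1,-0.003,0,0,0]

```text
t: 9.05
tcp_pos: [0.6255, -0.1692, 0.0948]
eef_rot: [0.203, 0.979, 0.003, -0.004]
contact_force: [-10.2, 9.7, 14.7]
opening: 0.0166
grip_force: 40.9
```

drive_tool:
  rows:
    - [-1,-0.001,0,0,0]
    - [-1,-0.002,0,0,0]
    - [-1,-0.003,0,0,0]
    - [-1,-0.003,0,0,0]

```text
t: 9.55
tcp_pos: [0.6256, -0.1692, 0.0947]
eef_rot: [0.203, 0.979, 0.003, -0.006]
contact_force: [-16.5, 13.3, 20.1]
opening: 0.017
grip_force: 41.5
```

The TCP no longer moves and force builds, so the arm is on its stop. Ease off, release, and lift away.

drive_tool:
  rows:
    - [-1,0.003,0,0,0]
    - [-1,0.006,0,0,0]
    - [-1,0.006,0,0,0]

```text
t: 9.93
tcp_pos: [0.6256, -0.1692, 0.0949]
eef_rot: [0.203, 0.979, 0.002, -0.001]
contact_force: [-1.9, 6.9, 7.4]
opening: 0.0166
grip_force: 40.2
```

drive_tool:
  rows:
    - [-0.2,0,0,0,0]
    - [-0.2,0,0,0,0]
    - [-0.2,0,0,0,0]
    - [-0.2,0,0,0,0]
    - [-0.2,0,0,-0.02,0]
    - [-0.2,0,0,-0.05,0]
    - [-0.2,0,0,-0.1,0]
    - [0,0,0,-0.15,0]
    - [0,0,0,-0.15,0]

```text
t: 11.05
tcp_pos: [0.6286, -0.1733, 0.2495]
eef_rot: [0.204, 0.979, -0.001, 0.004]
contact_force: [0.3, -0.0, -0.9]
opening: 0.0426
grip_force: 0.0
```

```bash
python3 - <<'E'
from plant import *
from h import *
np.set_printoptions(precision=4,suppress=True)
s=read_state();print(s["tcp_pos"],s["contact_force"],s["joint_pos"])
M=Ro.from_quat(s["eef_rot"]).as_matrix();print(M)
print("to above pin",to_tool(s,[.5697,.2013,.23]), "yaw x now",np.degrees(np.arctan2(M[1,0],M[0,0])))
E
```

```text
[ 0.6286 -0.1733  0.2495] [ 0.2891 -0.0424 -0.8691] [-0.3821  0.5038  0.1264  1.1842 -0.      0.0293]
[[-0.9165  0.4     0.0084]
 [ 0.3999  0.9165 -0.0034]
 [-0.0091  0.0002 -1.    ]]
to above pin [0.2039 0.3198 0.0177] yaw x now 156.42481465327916
```

drive_tool:
  rows:
    - [0,0.204,0.32,0.01,75]
    - [0,0.204,0.32,0.01,75]
    - [0,0.204,0.32,0.01,75]
    - [0,0.204,0.32,0.01,75]
    - [0,0.204,0.32,0.01,75]
    - [0,0.204,0.32,0.01,75]
    - [0,0.204,0.32,0.01,75]
    - [0,0.204,0.32,0.01,75]
    - [0,0.204,0.32,0.01,75]
    - [0,0.204,0.32,0.01,75]
    - [0,0.204,0.32,0.01,75]

```text
t: 12.42
tcp_pos: [0.567, 0.2022, 0.234]
eef_rot: [0.758, 0.652, -0.0, -0.0]
contact_force: [-0.0, -0.1, -0.4]
opening: 0.0429
grip_force: 0.0
```

```bash
python3 - <<'E'
from plant import *
from h import *
np.set_printoptions(precision=4,suppress=True)
s=read_state();print(s["t"],s["tcp_pos"],s["contact_force"])
M=Ro.from_quat(s["eef_rot"]).as_matrix();print(M)
print("to pin",to_tool(s,[.5697,.2013,.062]))
c=capture("top");np.savez("top2.npz",**c)
cv2.imwrite("pics/top2.png",cv2.resize(c["pixels"][170:320,355:555,::-1],(800,600),interpolation=2))
w=capture("wrist");np.savez("w3.npz",**w);cv2.imwrite("pics/w3.png",w["pixels"][:,:,::-1])
print(w2px(w,[.5697,.2013,.082]),w2px(w,[.5635,.1602,.058]))
E
```

```text
12.425 [0.567  0.2022 0.234 ] [-0.0038 -0.1294 -0.3764]
[[ 0.1494  0.9888 -0.0003]
 [ 0.9888 -0.1494 -0.0001]
 [-0.0001 -0.0003 -1.    ]]
to pin [-0.0005  0.0029  0.172 ]
[[321.156  185.1839]] [[320.8415 214.76  ]]
```

View pics/top2.png

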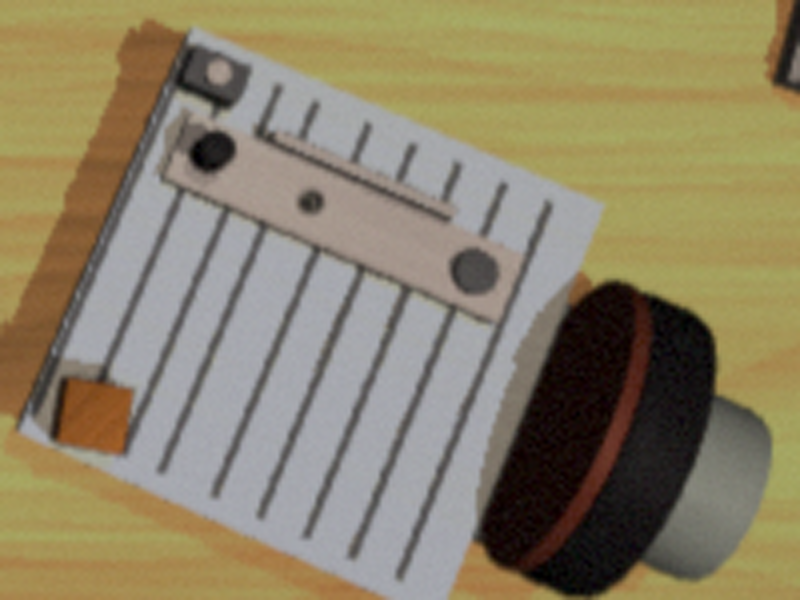

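View pics/w3.png

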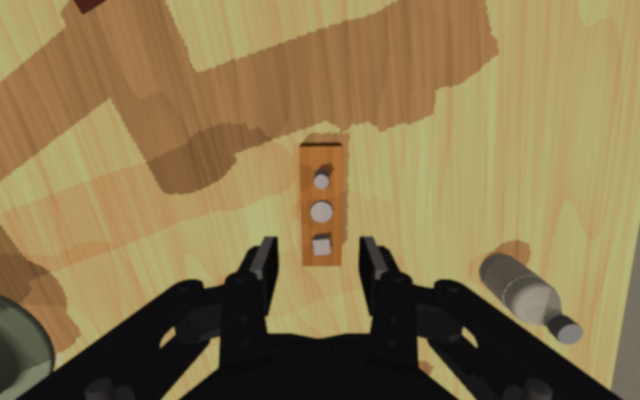

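```bash
python3 - <<'E'
from plant import *
from h import *
np.set_printoptions(precision=4,suppress=True)
c=dict(np.load("top2.npz"))
f=lambda u,v,z:px2w(c,355+(u+.5)/4-.5,170+(v+.5)/4-.5,z)
b=f(475,270,.0915);h=f(312,202,.0835);g=f(212,151,.1195)
print(b,h,g)
for p in(h,g):
    d=(p-b)[:2];print(np.linalg.norm(d),np.degrees(np.arctan2(d[1],d[0])))
for q in ((150,0,0,0),):pass
# table edges yaw
for a,e in(((190,28),(603,206)),((190,28),(20,430))):
    d=(f(*e,.07)-f(*a,.07))[:2];print("edge",np.degrees(np.arctan2(d[1],d[0])),np.linalg.norm(d))
w=dict(np.load("w3.npz"))
print("wrist pin",px2w(w,321,181,.082),px2w(w,321,212,.058),px2w(w,321,246,.064))
# pin head centroid at high res from depth in top: points with z>.075 near rack
for n,lo,hi,zc in(("top2.npz",.076,.09,(.57,.2)),("top2.npz",.114,.13,(.62,-.168)),("top2.npz",.088,.095,(.5635,-.2968))):
    k=dict(np.load(n));v,u=np.mgrid[:400,:640];R=cv2.Rodrigues(k["rvec"])[0]
    X=(np.stack([u,v,np.ones_like(u)],-1).reshape(-1,3)@np.linalg.inv(k["K"]).T*k["range_z"].reshape(-1,1)-np.ravel(k["tvec"]))@R
    m=(X[:,2]>lo)&(X[:,2]<hi)&(np.hypot(*(X[:,:2]-zc).T)<.018);print(n,m.sum(),np.median(X[m],0),X[m].mean(0))
E
```

```text
[ 0.5642 -0.2959  0.0915] [ 0.597  -0.22    0.0835] [ 0.6174 -0.1657  0.1195]
0.08268174661031757 66.60497082880624
0.140625754057517 67.76942711760053
edge -113.36922853201389 0.22065648761576312
edge 156.9533963002993 0.21731326711033702
wrist pin [0.5702 0.2058 0.082 ] [0.5642 0.1635 0.058 ] [0.5582 0.1235 0.064 ]
top2.npz 56 [0.5681 0.2015 0.0825] [0.5687 0.2018 0.0824]
top2.npz 70 [ 0.618  -0.1679  0.1201] [ 0.6181 -0.1676  0.12  ]
top2.npz 101 [ 0.5625 -0.2963  0.0921] [ 0.5627 -0.2964  0.0918]
```

The arm is at 90° within measurement error, with the hole at (0.597, -0.2197). Next, grasp the index pin.

drive_tool:
  rows:
    - [0,0,0.003,0.06,0]
    - [0,0,0.003,0.11,0]
    - [0,0,0.003,0.14,0]
    - [0,0,0.003,0.16,0]
    - [0,0,0.003,0.173,0]
    - [0,0,0.003,0.18,0]
    - [0,0,0.003,0.18,0]
    - [-1,0,0.003,0.18,0]
    - [-1,0,0.003,0.18,0]
    - [-1,0,0.003,0.18,0]
    - [-1,0,0.003,0.18,0]
    - [-1,0,0.003,0.18,0]
    - [-1,0,0.003,0.18,0]
  force: 60

```text
t: 14.15
tcp_pos: [0.5708, 0.2024, 0.0553]
eef_rot: [0.758, 0.652, 0.001, 0.0]
contact_force: [-0.4, -1.0, 6.4]
opening: 0.014
grip_force: 58.5
```

drive_tool:
  rows:
    - [-1,0,0,-0.01,0]
    - [-1,0,0,-0.025,0]
    - [-1,0,0,-0.045,0]
    - [-1,0,0,-0.08,0]
    - [-1,0,0,-0.13,0]
    - [-1,0,0,-0.18,0]
    - [-1,0,0,-0.18,0]
    - [-1,0,0,-0.18,0]

```text
t: 15.15
tcp_pos: [0.5696, 0.2022, 0.2345]
eef_rot: [0.758, 0.652, 0.0, 0.0]
contact_force: [-0.0, 0.5, -0.7]
opening: 0.0142
grip_force: 58.6
```

```bash
python3 - <<'E'
from plant import *
from h import *
np.set_printoptions(precision=4,suppress=True)
s=read_state();print(s["t"],s["tcp_pos"],s["contact_force"],s["opening"])
M=Ro.from_quat(s["eef_rot"]).as_matrix();print(M)
print("to hole",to_tool(s,[.597,-.2197,.23]))
E
```

```text
15.15 [0.5696 0.2022 0.2345] [-0.0192  0.4926 -0.7162] 0.014187867509514509
[[ 0.1489  0.9889  0.0002]
 [ 0.9889 -0.1489  0.0001]
 [ 0.0001  0.0002 -1.    ]]
to hole [-0.4131  0.0899  0.0045]
```

drive_tool:
  rows:
    - [-1,-0.413,0.09,0,-75]
    - [-1,-0.413,0.09,0,-75]
    - [-1,-0.413,0.09,0,-75]
    - [-1,-0.413,0.09,0,-75]
    - [-1,-0.413,0.09,0,-75]
    - [-1,-0.413,0.09,0,-75]
    - [-1,-0.413,0.09,0,-75]
    - [-1,-0.413,0.09,0,-75]
    - [-1,-0.413,0.09,0,-75]
    - [-1,-0.413,0.09,0.03,-75]
    - [-1,-0.413,0.09,0.06,-75]
    - [-1,-0.413,0.09,0.075,-75]
    - [-1,-0.413,0.09,0.075,-75]
    - [-1,-0.413,0.09,0.075,-75]

```text
t: 16.9
tcp_pos: [0.5981, -0.2194, 0.1604]
eef_rot: [0.204, 0.979, -0.0, 0.001]
contact_force: [-0.6, 0.1, 0.0]
opening: 0.0142
grip_force: 58.5
```

```bash
python3 - <<'E'
from plant import *
from h import *
np.set_printoptions(precision=4,suppress=True)
s=read_state();p=s["tcp_pos"];print(s["t"],p,s["contact_force"],s["opening"])
print(Ro.from_quat(s["eef_rot"]).as_matrix(),to_tool(s,[.597,-.2197,.1595]))
ims=[]
for n in("scene","wrist"):
    c=capture(n);np.savez(n+"4.npz",**c)
    foot=w2px(c,p-[0,0,.055])[0];hole=w2px(c,[.597,-.2197,.0835])[0];print(n,"foot",foot,"hole",hole)
    x,y=(int(foot[0])-40,int(foot[1])-45) if n=="scene" else (int(hole[0])-80,int(hole[1])-90)
    k=5 if n=="scene" else 2.5; w,h=(80,120) if n=="scene" else (160,240)
    x=max(x,0);y=max(min(y,400-h),0);print(n,"origin",x,y,k)
    ims.append(cv2.resize(c["pixels"][y:y+h,x:x+w,::-1],(400,600),interpolation=2))
cv2.imwrite("pics/m4.png",np.hstack(ims))
E
```

```text
16.9 [ 0.5981 -0.2194  0.1604] [-0.6413  0.1471  0.0113] 0.014241603506198137
[[-0.9167  0.3995  0.0014]
 [ 0.3995  0.9167 -0.0007]
 [-0.0015 -0.0001 -1.    ]] [ 0.0009 -0.0007  0.0009]
scene foot [266.494  245.1159] hole [266.9831 251.1698]
scene origin 226 200 5
wrist foot [316.8675 215.6259] hole [316.13   205.0501]
wrist origin 236 115 2.5
```

View pics/m4.png

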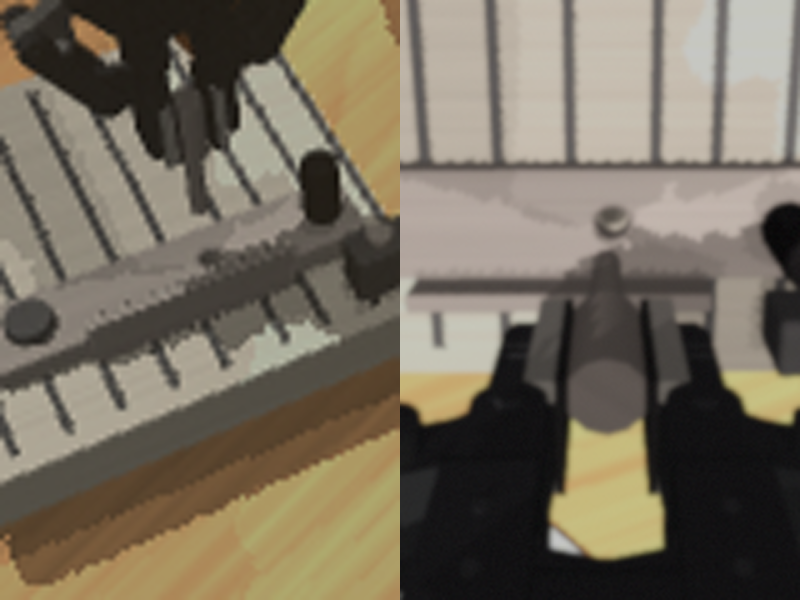

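Left (scene): the foot is at crop (201,207) and the hole at (209,257). Right (wrist): the foot is at crop (206,253) and the hole at (212,222). The foot is actually 45 mm below the TCP, so I'll compute the lateral error.

```bash
python3 - <<'E'
from h import *
np.set_printoptions(precision=4,suppress=True)
p=np.array([.5981,-.2194,.1604]);zf=p[2]-.0453
for n,o,k,F,H in(("scene",(226,200),5,(201,207),(209,257)),("wrist",(236,115),2.5,(206,253),(212,222))):
    c=dict(np.load(n+"4.npz"));q=lambda a:(np.array(a)+.5)/k-.5+o
    f=q(F);h=q(H)
    print(n,"foot seen",f,"pred",w2px(c,[p[0],p[1],zf])[0],"hole seen",h,"pred",w2px(c,[.597,-.2197,.0835])[0])
    print("   world foot",px2w(c,*f,zf),"hole",px2w(c,*h,.0835),"d(hole-foot)",(px2w(c,*h,.0835)-px2w(c,*f,zf)))
E
```

```text
scene foot seen [265.8 241. ] pred [266.0887 242.2582] hole seen [267.4 251. ] pred [266.9831 251.1698]
   world foot [ 0.5951 -0.2172  0.1151] hole [ 0.5974 -0.2188  0.0835] d(hole-foot) [ 0.0023 -0.0015 -0.0316]
wrist foot seen [318.1 215.9] pred [316.8751 220.4557] hole seen [320.5 203.5] pred [316.13   205.0501]
   world foot [ 0.5954 -0.2173  0.1151] hole [ 0.5972 -0.216   0.0835] d(hole-foot) [ 0.0018  0.0013 -0.0316]
```

```bash
cat >> h.py <<'E'
def cloud(c):
    v,u=np.mgrid[:400,:640];R=cv2.Rodrigues(np.array(c["rvec"],float))[0];z=c["range_z"].reshape(-1,1)
    X=(np.stack([u,v,np.ones_like(u)],-1).reshape(-1,3)@np.linalg.inv(c["K"]).T*z-np.ravel(c["tvec"]))@R
    return X[z[:,0]>0], (-R.T@np.ravel(c["tvec"]))
E
python3 - <<'E'
from h import *
from scipy.optimize import least_squares
np.set_printoptions(precision=4,suppress=True)
p=np.array([.5981,-.2194,.1604])
for n in("scene","wrist"):
    X,o=cloud(dict(np.load(n+"4.npz")))
    r=np.hypot(*(X[:,:2]-p[:2]).T)
    for lo,hi,rad,nm in((.118,.152,.004,"shank"),(.160,.186,.008,"head")):
        m=(r<.014)&(X[:,2]>lo)&(X[:,2]<hi);Q=X[m]
        if len(Q)<6: print(n,nm,len(Q));continue
        # vertical cylinder of known radius, tilt ignored
        f=least_squares(lambda a:np.hypot(*(Q[:,:2]-a).T)-rad,p[:2]+ (p[:2]-o[:2])*0,loss="soft_l1",f_scale=.001)
        d=(Q.mean(0)-o)[:2];d/=np.linalg.norm(d)
        print(n,nm,len(Q),"fit",f.x,"mean+rad",Q.mean(0)[:2]+d*rad*.79,Q[:,2].min())
    m=(r<.02)&(X[:,2]<.0795)&(X[:,2]>.03);print(n,"hole",m.sum(),X[m].mean(0) if m.any() else "")
    m=(np.abs(X[:,2]-.0835)<.004)&(r<.06);print("arm top z",np.median(X[m,2]))
    m=(X[:,2]>.1155)&(X[:,2]<.124)&(np.hypot(*(X[:,:2]-[.618,-.167]).T)<.016);print("post",m.sum(),X[m].mean(0))
E
```

```text
scene shank 35 fit [ 0.5954 -0.2181] mean+rad [ 0.5955 -0.2181] 0.11921852274357021
scene head 99 fit [ 0.5965 -0.2188] mean+rad [ 0.5969 -0.2161] 0.16000474040649684
scene hole 14 [ 0.5933 -0.2138  0.0745]
arm top z 0.08224761324711788
post 38 [ 0.6207 -0.1678  0.1176]
wrist shank 192 fit [ 0.5971 -0.2179] mean+rad [ 0.597  -0.2178] 0.1183571498683851
wrist head 834 fit [ 0.5968 -0.2181] mean+rad [ 0.5965 -0.2185] 0.1600221444551917
wrist hole 181 [ 0.5955 -0.2156  0.0693]
arm top z 0.08350514340634801
post 500 [ 0.6189 -0.1658  0.119 ]
```

drive_tool:
  rows:
    - [-1,0,0,0.01,0]
    - [-1,0,0,0.02,0]
    - [-1,0,0,0.025,0]
    - [-1,0,0,0.028,0]
    - [-1,0,0,0.031,0]
    - [-1,0,0,0.033,0]
    - [-1,0,0,0.034,0]
    - [-1,0,0,0.034,0]

```text
t: 18.0
tcp_pos: [0.5979, -0.2194, 0.1258]
eef_rot: [0.204, 0.979, 0.0, 0.001]
contact_force: [1.1, 0.9, 1.8]
opening: 0.014
grip_force: 58.7
```

```bash
python3 - <<'E'
from plant import *
from h import *
np.set_printoptions(precision=4,suppress=True)
s=read_state();p=s["tcp_pos"];print(p,s["contact_force"],s["torque"],s["opening"])
for n in("scene","wrist"):
    c=capture(n);X,o=cloud(c);r=np.hypot(*(X[:,:2]-p[:2]).T)
    m=(r<.014)&(X[:,2]>.092)&(X[:,2]<.118);Q=X[m]
    if len(Q)>5:
        f=least_squares=__import__("scipy.optimize",fromlist=["x"]).least_squares(lambda a:np.hypot(*(Q[:,:2]-a).T)-.004,p[:2],loss="soft_l1",f_scale=.001);print(n,len(Q),f.x)
E
```

```text
[ 0.5979 -0.2194  0.1258] [1.1156 0.8503 1.8342] [ 0.2952 -0.261   0.014 ] 0.013963690777014665
scene 23 [ 0.5954 -0.2176]
wrist 140 [ 0.5967 -0.2175]
```

The foot should be about 3 mm into the arm's hole with hardly any force. Continue gently.

drive_tool:
  rows:
    - [-1,0,0,0.002,0]
    - [-1,0,0,0.004,0]
    - [-1,0,0,0.006,0]
    - [-1,0,0,0.008,0]
    - [-1,0,0,0.008,0]

```text
t: 18.73
tcp_pos: [0.5979, -0.2192, 0.1171]
eef_rot: [0.204, 0.979, 0.0, 0.0]
contact_force: [4.1, 3.6, 0.9]
opening: 0.0143
grip_force: 58.6
```

drive_tool:
  rows:
    - [-1,0,0,0.002,0]
    - [-1,0,0,0.003,0]
    - [-1,0,0,0.004,0]
    - [-1,0,0,0.004,0]

```text
t: 19.23
tcp_pos: [0.598, -0.2192, 0.1134]
eef_rot: [0.204, 0.979, 0.0, 0.001]
contact_force: [3.6, 3.4, 2.7]
opening: 0.0139
grip_force: 58.9
```

Side force says the pin should go a bit toward +x +y. Nudge it that way.

drive_tool:
  rows:
    - [-1,-0.0005,0.0007,0,0]
    - [-1,-0.0007,0.0012,0,0]
    - [-1,-0.0007,0.0012,0,0]

```text
t: 19.6
tcp_pos: [0.5983, -0.2191, 0.1132]
eef_rot: [0.204, 0.979, -0.0, -0.0]
contact_force: [2.3, 1.6, 2.1]
opening: 0.0141
grip_force: 58.8
```

drive_tool:
  rows:
    - [-1,0,0,0.001,0]
    - [-1,0,0,0.002,0]
    - [-1,0,0,0.003,0]
    - [-1,0,0,0.003,0]

```text
t: 20.1
tcp_pos: [0.5986, -0.2185, 0.11]
eef_rot: [0.204, 0.979, 0.0, -0.0]
contact_force: [2.7, 1.9, 0.4]
opening: 0.0142
grip_force: 58.9
```

drive_tool:
  rows:
    - [-1,-0.0004,0.0006,0.001,0]
    - [-1,-0.0006,0.0008,0.003,0]
    - [-1,-0.0006,0.0008,0.005,0]
    - [-1,-0.0006,0.0008,0.007,0]
    - [-1,-0.0006,0.0008,0.009,0]
    - [-1,-0.0006,0.0008,0.009,0]

```text
t: 20.85
tcp_pos: [0.599, -0.2182, 0.1008]
eef_rot: [0.204, 0.979, -0.0, -0.0]
contact_force: [1.7, 1.0, -1.1]
opening: 0.0137
grip_force: 58.4
```

drive_tool:
  rows:
    - [-1,0,0,0.002,0]
    - [-1,0,0,0.004,0]
    - [-1,0,0,0.006,0]
    - [-1,0,0,0.008,0]
    - [-1,0,0,0.008,0]

```text
t: 21.48
tcp_pos: [0.5992, -0.2182, 0.0929]
eef_rot: [0.204, 0.979, 0.0, -0.0]
contact_force: [0.1, 0.3, -0.3]
opening: 0.0137
grip_force: 58.5
```

drive_tool:
  rows:
    - [-1,0,0,0.002,0]
    - [-1,0,0,0.0035,0]
    - [-1,0,0,0.0035,0]

```text
t: 21.85
tcp_pos: [0.5992, -0.2182, 0.0896]
eef_rot: [0.204, 0.979, -0.0, -0.0]
contact_force: [-0.1, 1.0, -0.4]
opening: 0.014
grip_force: 58.5
```

drive_tool:
  rows:
    - [-1,0,0,0.001,0]
    - [-1,0,0,0.002,0]
    - [-1,0,0,0.002,0]

```text
t: 22.22
tcp_pos: [0.5995, -0.2183, 0.0888]
eef_rot: [0.204, 0.979, -0.0, 0.0]
contact_force: [-2.7, -0.3, 5.7]
opening: 0.014
grip_force: 59.3
```

The head seated at TCP z 0.0888, exactly as expected. Release slightly and lift straight up, then check.

drive_tool:
  rows:
    - [-0.3,0,0,0,0]
    - [-0.3,0,0,0,0]
    - [-0.3,0,0,0,0]
    - [-0.3,0,0,0,0]
    - [-0.3,0,0,-0.015,0]
    - [-0.3,0,0,-0.04,0]
    - [-0.3,0,0,-0.08,0]
    - [-0.3,0,0,-0.13,0]
    - [-0.3,0.1,0.1,-0.14,0]
    - [-0.3,0.15,0.25,-0.14,0]
    - [-0.3,0.15,0.35,-0.14,0]
    - [-0.3,0.15,0.35,-0.14,0]
    - [-0.3,0.15,0.35,-0.14,0]
    - [-0.3,0.15,0.35,-0.14,0]
    - [-0.3,0.15,0.35,-0.14,0]
    - [-0.3,0.15,0.35,-0.14,0]

```text
t: 24.22
tcp_pos: [0.6018, 0.1631, 0.2284]
eef_rot: [0.203, 0.979, -0.0, 0.0]
contact_force: [-0.8, -1.4, -0.5]
opening: 0.0298
grip_force: 0.0
```

```bash
python3 - <<'E'
from plant import *
from h import *
np.set_printoptions(precision=4,suppress=True)
s=read_state();print(s["t"],s["tcp_pos"],s["contact_force"],s["opening"])
c=capture("top");X,o=cloud(c);A,_=cloud(dict(np.load("top0.npz")))
def q(X,xy,r,lo,hi):
    m=(np.hypot(*(X[:,:2]-xy).T)<r)&(X[:,2]>lo)&(X[:,2]<hi);return m.sum(),X[m].mean(0),np.percentile(X[m,2],[50,90])
print("pin head",q(X,[.597,-.2197],.015,.105,.14))
b=q(X,[.5635,-.2968],.016,.088,.096);g=q(X,[.618,-.167],.018,.114,.13);print("bolt",b,"post",g)
h=q(X,[.597,-.2197],.015,.105,.14)
for k in(g,h):
    d=k[1]-b[1];print("arm yaw",np.degrees(np.arctan2(d[1],d[0])),np.hypot(d[0],d[1]))
for n,xy,r,lo,hi in(("flat",[.5635,.1602],.016,.054,.064),("sq",[.5573,.1188],.016,.06,.07),("offcut",[.4945,-.1095],.03,.105,.125),("glue",[.79,0.02],.06,.1,.14)):
    print(n,q(A,xy,r,lo,hi),q(X,xy,r,lo,hi))
E
```

```text
24.225 [0.6018 0.1631 0.2284] [-0.8085 -1.3596 -0.4707] 0.02982203558451201
pin head (np.int64(62), array([ 0.5962, -0.2181,  0.1154]), array([0.116 , 0.1185]))
bolt (np.int64(105), array([ 0.5628, -0.2961,  0.0917]), array([0.0919, 0.0937])) post (np.int64(70), array([ 0.6183, -0.1676,  0.1197]), array([0.1197, 0.1219]))
arm yaw 66.65365161748659 0.13997923382436528
arm yaw 66.82720160357526 0.08481943483503494
flat (np.int64(131), array([0.5628, 0.1604, 0.0582]), array([0.0583, 0.0605])) (np.int64(133), array([0.5628, 0.1602, 0.0582]), array([0.0582, 0.0604]))
sq (np.int64(103), array([0.5567, 0.1189, 0.0644]), array([0.0642, 0.0667])) (np.int64(104), array([0.5568, 0.1189, 0.0644]), array([0.0644, 0.0667]))
offcut (np.int64(302), array([ 0.4928, -0.11  ,  0.1156]), array([0.1156, 0.1176])) (np.int64(303), array([ 0.4929, -0.1099,  0.1156]), array([0.1156, 0.1178]))
glue (np.int64(222), array([0.7971, 0.0147, 0.1226]), array([0.1294, 0.132 ])) (np.int64(235), array([0.7969, 0.0147, 0.1217]), array([0.1291, 0.1324]))
```

The head is down on the arm (top at 0.116 m), the arm yaw of 66.7° matches the sander, and nothing else has moved. Handing in.

```bash
python3 -c "
from plant import *
print(job_done())"
```

```text
the job is handed in; nothing more can be done
None
```

The job is handed in: the fence arm is at its end stop, the index pin is fully home through the arm into the table bore and let go, and the other pins, the offcut and the glue bottle have not moved. No verdict came back.

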